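# Trial-fit a taper-shank arbor and knock it out with the drift

### The arm

A 6-joint arm with a two-finger parallel gripper is mounted at the origin on a cart in front of the work surface, level with it; the furniture and walls round the work are solid. World frame = base frame: x ahead of the robot, y to its left, z up, the work surface at z = 0. Lengths are in m, angles in degrees, forces in N, time in s.
With the tool pointing down it reaches from about 0.375 to 0.9 m from the base axis. Payload 3.1 kg.
Tool frame: the origin (TCP) lies between the finger pads; the fingertips stand 11 mm ahead of it and the grasp point (between the pads) lies 8 mm behind it; z points along the fingers, y is the line along which they close (so a half turn about z gives the same grasp; the last joint's range is limited). The gripper opens to 87 mm and grips with 3 to 60 N. Pads are 19 mm wide; open, the fingers measure 117 mm over their backs; the gripper's body (75 mm by 190 mm) begins 51 mm behind the grasp point.
Start: joints at [-75.143, 30.224, 82.088, -0, 67.689, -10.227], TCP at [0.265, -0.566, 0.234] pointing down, gripper open.
Joint ranges: [-176.69, 176.69], [-43.24, 126.21], [12.49, 139.97], [-82, 262], [0, 151.66], [-163.58, 163.58]. Speed limits (degrees/s): [159.86, 159.86, 180, 180, 180, 180].

### API

Orientations are given as a 3x3 rotation matrix whose columns are the frame's x, y, z axes.
In Python, from rig import bot gives the robot as it stands.
- The arm moves only by the tool apply_moves, never from a script. Its argument "steps" is a list that holds one entry, the list of rows, each a list of 7 numbers: the shift along the tool's x, y, z in cm, then the turn, a rotation vector about the tool's x, y, z in degrees, then the gripper command: -1 is shut, 1 is fully open, values between are in proportion. In form: [[[dx, dy, dz, rx, ry, rz, jaw], ...]]. A call has 1 to 20 rows; each row is the pose to reach, as a shift and turn from the pose commanded when the call began, along the tool's axes at that moment; what a row does not reach only later rows make up. A row lasts 1/8 s, in which the tool goes at most 62.5 mm and 10.7 degrees, less where a joint would pass 70% of its speed; a pose out of reach is approached as far as the arm can. A call with a gripper value outside its range is refused whole. The fingers move at their own pace and stop on an object; the grip force is fixed at half the most. Time passes only in rows, so rows that repeat a pose let the fingers close. It gives the time, the measured TCP pose, the force, the opening and the grip force at its end, in the units of the state.
- bot.read_state(): the state, without advancing time (a new reading comes with each control period).
- bot.capture(name): name is "side" or "top" or "wrist"; returns the picture (480x640x3 uint8, blue, green, red); there is no depth.
- bot.camera_model(name): a dict with "intrinsics" (3x3 intrinsics, pixels), "k1" (the pictures are not rectified: a ray, as slopes to the right and down, at radius r is drawn at 1 + k1 r^2 times it, then the intrinsics apply), "R" (3x3) and "t" (3): a world point X has camera coordinates R X + t. Camera axes: x right, y down, z forward; pixel columns grow to the right and rows downward; lengths in m; the calibration is good to about 2 mm. A picture is of the moment at which its call begins: read the wrist's pose just before it. camera_model takes no time and is no camera call; for the wrist camera it gives the pose at the moment of the call.
- bot.hand_in(): hands the job in; it is judged then, once.
The state is a dict: "time_s": time; "joint_positions": joint angles; "qvel": joint speeds; "tau": joint torques, N m; "position": TCP position; "tcp_rot": TCP orientation; "force": force on the tool from outside, world axes, zero at the start; "moment": the same for the moment, N m; "opening": opening from 0.0 (shut) to 1.0 (fully open); "grasp_force": force on a finger pad.
Only numpy, scipy, OpenCV 4.12 (cv2) and the standard library are available. Lean on these libraries where they do the work, as an engineer would, in place of code of your own. Each camera call takes 0.05 s, during which the arm holds its last target. There are 200 camera calls.

### The job

Try the taper arbor in the bench socket: take it from its rest, lower it in and turn it under a light push until its tang drops into the hidden driver, then press it fully home and let go of it. Then free it with the drift alone, not with the gripper: drive the wedge through the slot until the arbor's taper lets go, and leave the arbor standing loose and upright on the drift, with the drift left in the slot. Never ram the tang against the driver or force the parts, and leave the tape roll, brass weight and glue bottle alone.

Things in the scene. Friction and masses are not known exactly. Their poses are not given: they have to be found in the camera images.
- socket: fixed bench taper socket: grey base 70 wide (x), 141 long (y -105 to +36), 22 high; on it two cheeks, the drift slot between them; above, a round steel head 64 across, top face 110 above the bench. Origin: bench level on the bore's axis, z up. Inside, four sprung jaws grip the taper over the arbor's last 7 mm of travel (about 10 N of push to go home; it then stays by friction)
- socket_face (a point): middle of the 35 mm mouth in the socket's top face, 110 above the bench. Deeper sits the tang driver: a plate with a 10 mm slit whose line is turned from the socket's y by somewhere between 0.25 and 1.45 rad, anticlockwise seen from above; the angle cannot be seen or measured, and the plate does not yield to the hand. Under it a 12 mm bush guides the arbor's nose
- slot_entry (a point): middle of the slot's floor at the cheeks' -y face, 25 mm before the axis, 22 above the bench; the slot is 18 wide and runs right through along y (cheeks y -25 to +25). The drift goes in from this side, tip towards the socket's +y, sliding on the floor (the base's top); the slot is 29 high
- arbor: steel taper-shank arbor, about 0.26 kg, 131 long, upright in its rest. Origin: on its axis, in the plane of the shoulder (underside of the collar, 48 across, 8 thick). Above it a dark head 40 across with two flats 30 apart (faces at x = +-15), z 8 to 50, then a 25 mm boss to z = 55. Home in the socket: shoulder on the top face, origin 110 above the bench
- arbor_nose (a point): tip of the arbor's 9 mm round nose, 76 below the shoulder. Taper 31 to 27 across down to 42 below the shoulder, then a tang 8 thick (x), 24 wide (y) to 54 below. The tang enters the driver's slit only with its width along it within about 0.1 rad (a half turn is the same); else it stops on the driver with the shoulder about 10 mm above home
- rest: fixed round aluminium cup, 72 across the foot, 60 above, 82 high, in which the arbor hangs by its collar; origin under its middle
- drift: steel wedge, 0.16 kg, lying on its lower edge on the bench. Origin: underside, middle of the dark handle block (18 wide in x, 46 long in y, 36 high). The blade, 12 wide, points along +y: 26 high from the handle to y = 82, then falling evenly to 8 high at the tip, y = 172
- drift_tip (a point): lower edge of the drift's tip, middle of its width. With the drift on the slot floor the blade meets the nose of a home arbor when the tip is 20 mm past the socket's axis and then lifts it 1 mm for each 5 mm driven, against roughly 5 to 15 N (blade, tang and nose are greased); it stays where it is left
- tape_roll: small black tape roll, 63 across, 19 high, lying flat (bystander); origin under its middle
- brass_weight: brass knob weight, 40 across, 49 high (bystander); origin under its middle
- glue_bottle: white bottle with pointed red cap, 41 across, 105 high (bystander); origin under its middle

How it is judged (in metres and radians):
On the way, in this order (a step that is already met when the one before it is completed fails the run):
1. the arbor is fully home in the socket (shoulder within 2 mm of the socket's top face) and let go of (z of arbor in the frame of socket below 0.112 m and horizontal distance between arbor and socket below 0.003 m and angle between the z axis of arbor and the z axis of socket, either way round below 0.06 rad and contact force between the fingers and arbor below 0.1 N), for 0.3 s.
2. the drift's tip is in the slot under the arbor while the arbor is still home (y of drift_tip in the frame of socket above -0.005 m and z of drift_tip in the frame of socket below 0.04 m and horizontal distance between drift_tip and socket below 0.03 m and z of arbor in the frame of socket below 0.1125 m).
At the end, for the whole second after the job is handed in: The arbor stands upright (within 0.12 rad) and loose in the socket, its shoulder 8 to 20 mm above the top face, within 6 mm of the axis, borne by the drift, whose tip is over 50 mm past the axis; both at rest and released (z of arbor in the frame of socket between 0.118 and 0.13 m and horizontal distance between arbor and socket below 0.006 m and angle between arbor's own z axis and vertical below 0.12 rad and y of drift_tip in the frame of socket above 0.05 m and contact force between drift and arbor above 0.3 N and linear speed of each of arbor, drift below 0.01 m/s); the robot touches nothing.
It fails at once if the tang is rammed against the driver (over 45 N) (contact force between arbor and driver above 45 N).
It fails at once if the drift is forced against the arbor (over 50 N) (contact force between drift and arbor above 50 N).
It fails at once if the gripper touches the arbor once the drift is in the slot (contact force between the fingers and arbor above 0.5 N and y of drift_tip in the frame of socket above -0.005 m and horizontal distance between drift_tip and socket below 0.12 m).
It fails at once if the tape roll, brass weight or glue bottle is moved by more than 15 mm (distance of any of tape_roll, brass_weight, glue_bottle from where it was at the start of the episode above 0.015 m).
It also fails if it takes over 72 s, if anything falls off the work surface, if the arm or the gripper's body presses on something with over 40 N, if the wrist force passes 120 N, or if a joint passes its speed limit or range.

## Working session

There is one attempt and no reset: what is moved stays moved. The work goes in short steps, Python scripts to look and compute and a tool call to move; the robot and the scene stay as the last step left them, time stands still between calls to the robot, and variables do not carry over. Pictures are saved under pics/ and viewed, at most 10 in all, crops included, and the job is handed in when it is done.

Besides the shell and the picture viewer there is one more tool, called after "Emit:" in YAML: its name, and indented under it one key for each argument. apply_moves: Moves the arm, as the interface text tells. Its arguments: {"type":"object","properties":{"steps":{"type":"array","items":{"type":"array","items":{"type":"array","items":{"type":"number"}}}}},"required":["steps"]}

```bash
mkdir -p pics; ls; python3 - <<'E'
from rig import bot
import cv2,numpy as np
s=bot.read_state();print(s['time_s'],s['position'],np.round(s['tcp_rot'],3).tolist(),s['force'],s['opening'])
for n in ['top','side','wrist']:
    m=bot.camera_model(n);im=bot.capture(n);cv2.imwrite(f'pics/{n}0.png',im)
    print(n,np.round(m['intrinsics'],1).tolist(),m['k1'],'C',np.round(-np.array(m['R']).T@np.array(m['t']),3),np.round(m['R'],2).tolist())
E
```

```text
pics
0.0 [ 0.26479275 -0.56533875  0.23255775] [[0.906, 0.424, -0.001], [0.424, -0.906, 0.002], [0.0, -0.002, -1.0]] [0.31458537 0.0377406  0.21384229] 1.0060383315846875
top [[457.9, 0.0, 320.4], [0.0, 457.9, 242.4], [0.0, 0.0, 1.0]] 0.030564525569182606 C [0.37  0.052 0.973] [[-0.01, -1.0, 0.02], [-0.99, 0.01, -0.15], [0.15, -0.02, -0.99]]
side [[615.7, 0.0, 326.9], [0.0, 615.7, 236.1], [0.0, 0.0, 1.0]] -0.20367980280632073 C [-0.438 -0.169  1.264] [[0.21, -0.98, -0.0], [-0.75, -0.16, -0.65], [0.63, 0.13, -0.76]]
wrist [[333.7, 0.0, 319.0], [0.0, 333.7, 242.0], [0.0, 0.0, 1.0]] -0.04850037845159521 C [ 0.334 -0.534  0.384] [[0.42, -0.91, -0.0], [-0.87, -0.41, 0.28], [-0.25, -0.12, -0.96]]
```

View pics/top0.png

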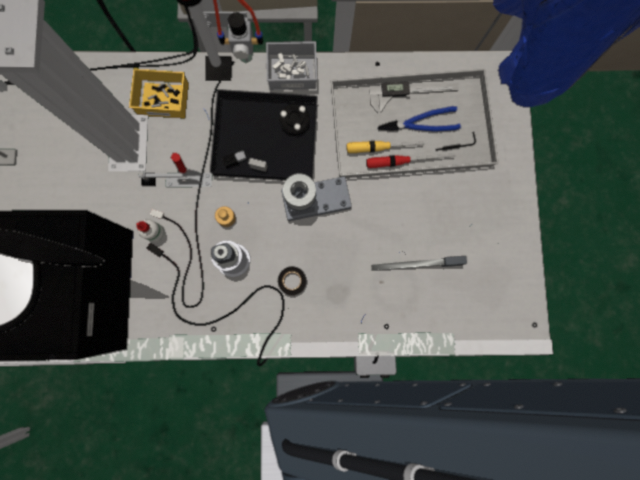

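View pics/side0.png

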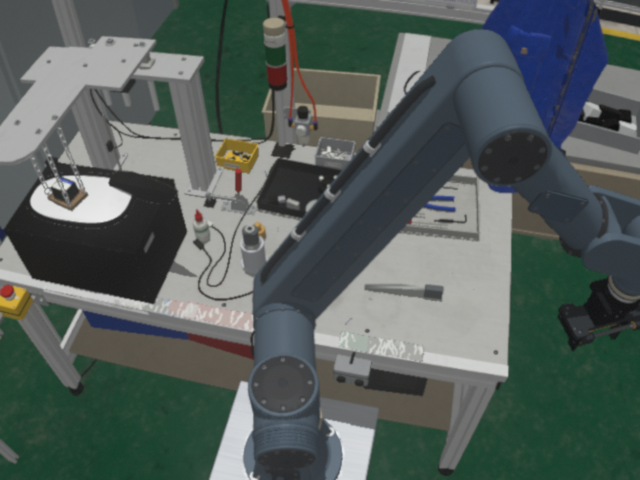

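The top view shows the socket head at about (299,193) with its base running right to (350,195). The arbor in its rest is near (224,254), and the drift runs from its tip at (372,267) to its handle at (465,262). The bystanders are tape (292,280), brass (225,216) and glue (148,230). In the side view the arm hides the socket.

```bash
cat > h.py <<'E'
import numpy as np,cv2
from rig import bot
def ray(m,uv):
    K=np.array(m['intrinsics']);R=np.array(m['R']);t=np.array(m['t'])
    d=np.array([(uv[0]-K[0,2])/K[0,0],(uv[1]-K[1,2])/K[1,1]]);s=d.copy()
    for _ in range(20): s=d/(1+m['k1']*(s@s))
    return -R.T@t, R.T@np.array([s[0],s[1],1.])
def onz(m,uv,z):
    C,d=ray(m,uv);return C+d*(z-C[2])/d[2]
def proj(m,X):
    c=np.array(m['R'])@X+np.array(m['t']);s=c[:2]/c[2];s=s*(1+m['k1']*(s@s));K=np.array(m['intrinsics'])
    return s*[K[0,0],K[1,1]]+K[:2,2]
E
python3 - <<'E'
from h import *
im=cv2.imread('pics/top0.png')
a=cv2.resize(im[165:225,270:360],None,fx=5,fy=5,interpolation=cv2.INTER_CUBIC)
b=cv2.resize(im[230:290,195:255],None,fx=5,fy=5,interpolation=cv2.INTER_CUBIC)
c=cv2.resize(im[245:285,365:475],None,fx=6.8,fy=6.8,interpolation=cv2.INTER_CUBIC)
o=np.zeros((580,760,3),np.uint8);o[:300,:450]=a;o[:300,455:755]=b;o[305:305+c.shape[0],:c.shape[1]]=c[:275]
cv2.imwrite('pics/z.png',o)
m=bot.camera_model('top')
for n,uv,z in [('sock',(299,193),.11),('arb',(222,252),.137),('tip',(372,267),0),('hand',(467,262),.036),('tape',(292,280),.019),('brass',(225,216),.03),('glue',(148,230),.05)]: print(n,np.round(onz(m,uv,z),4))
E
```

```text
sock [0.6008 0.0759 0.11  ]
arb [0.4837 0.2168 0.137 ]
tip [ 0.4661 -0.0757  0.    ]
hand [ 0.4706 -0.2671  0.036 ]
tape [0.4392 0.0943 0.019 ]
brass [0.5741 0.2331 0.03  ]
glue [0.5423 0.3836 0.05  ]
```

View pics/z.png

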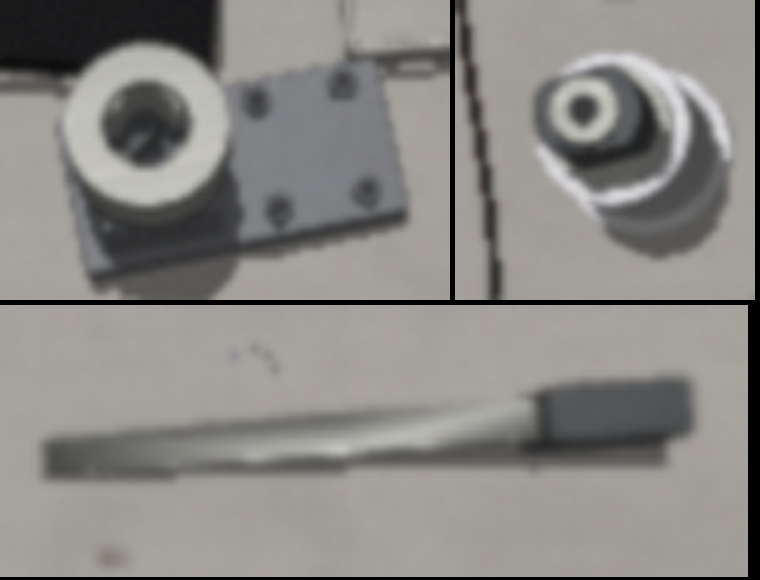

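Emit:
apply_moves:
  steps:
    - [[53, -61.6, -1.8, 0, 0, -89, 1], [53, -61.6, -1.8, 0, 0, -89, 1], [53, -61.6, -1.8, 0, 0, -89, 1], [53, -61.6, -1.8, 0, 0, -89, 1], [53, -61.6, -1.8, 0, 0, -89, 1], [53, -61.6, -1.8, 0, 0, -89, 1], [53, -61.6, -1.8, 0, 0, -89, 1], [53, -61.6, -1.8, 0, 0, -89, 1], [53, -61.6, -1.8, 0, 0, -89, 1], [53, -61.6, -1.8, 0, 0, -89, 1], [53, -61.6, -1.8, 0, 0, -89, 1], [53, -61.6, -1.8, 0, 0, -89, 1], [53, -61.6, -1.8, 0, 0, -89, 1], [53, -61.6, -1.8, 0, 0, -89, 1], [53, -61.6, -1.8, 0, 0, -89, 1], [53, -61.6, -1.8, 0, 0, -89, 1], [53, -61.6, -1.8, 0, 0, -89, 1]]

```text
time_s: 2.28
position: [0.4837, 0.2152, 0.2516]
tcp_rot: [[-0.406, 0.914, -0.0], [0.914, 0.406, -0.0], [-0.0, -0.0, -1.0]]
force: [-0.5, -0.8, 0.6]
opening: 1.003
grasp_force: 0.0
```

```bash
python3 - <<'E'
from h import *
s=bot.read_state();print(s['time_s'],s['position'],np.round(s['tcp_rot'],3).tolist(),np.round(s['joint_positions'],1),s['force'])
m=bot.camera_model('wrist');im=bot.capture('wrist');cv2.imwrite('pics/w1.png',im)
import pickle;pickle.dump(m,open('w1.pkl','wb'))
print(proj(m,np.array([.4837,.2168,.137])))
E
```

```text
2.275 [0.48373114 0.21517014 0.25160163] [[-0.406, 0.914, -0.0], [0.914, 0.406, -0.0], [-0.0, -0.0, -1.0]] [ 11.9  21.6  94.5  -0.   63.9 -12.1] [-0.49655399 -0.84631089  0.62783299]
[319.45915906 239.29188109]
```

View pics/w1.png

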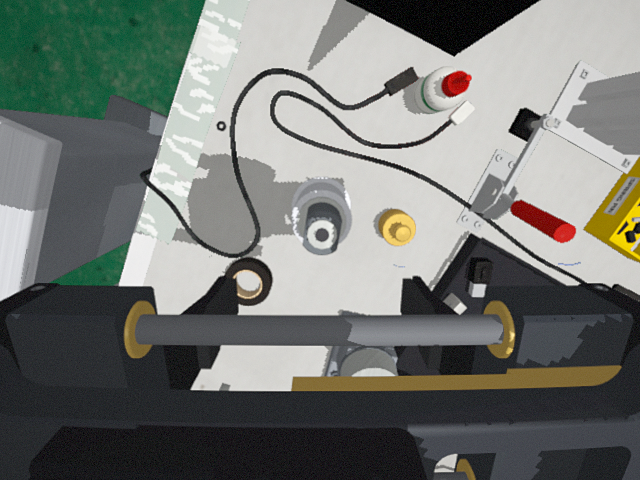

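The wrist view shows the arbor's boss at about (320,233), the brass at (398,228), the tape at (248,281) and the glue at (440,90). I'll enlarge the head to read its flats.

```bash
python3 - <<'E'
from h import *
im=cv2.imread('pics/w1.png')
cv2.imwrite('pics/w1z.png',cv2.resize(im[170:265,280:365],None,fx=6,fy=6,interpolation=cv2.INTER_CUBIC))
E
```

```text
(no output)
```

View pics/w1z.png

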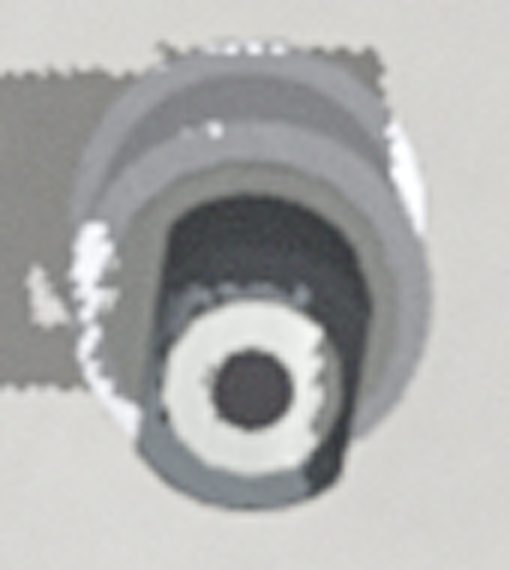

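```bash
python3 - <<'E'
from h import *
import pickle
m=pickle.load(open('w1.pkl','rb'))
im=cv2.imread('pics/w1.png');g=cv2.GaussianBlur(cv2.cvtColor(im,6),(0,0),.8).astype(float)
big=cv2.resize(g,None,fx=1,fy=1)
L=[];Rr=[]
for v in range(222,248):
    gx=np.gradient(g[v])
    a=np.arange(300,311);i=a[np.argmin(gx[a])];L.append((i-.5*(gx[i+1]-gx[i-1])/(gx[i+1]-2*gx[i]+gx[i-1]+1e-9),v))
    a=np.arange(334,345);i=a[np.argmax(gx[a])];Rr.append((i-.5*(gx[i+1]-gx[i-1])/(gx[i+1]-2*gx[i]+gx[i-1]+1e-9),v))
for n,P in(('L',L),('R',Rr)):
    print(n,[round(p[0],1) for p in P])
    for s in (slice(0,26),slice(0,20),slice(4,22)):
        W=np.array([onz(m,p,.132)[:2] for p in P[s]],np.float32)
        vx,vy,x0,y0=cv2.fitLine(W,cv2.DIST_HUBER,0,.001,.001).ravel()
        print(n,'heading',np.degrees(np.arctan2(vy,vx))%180,x0,y0)
# hole and boss
hm=(g<110).astype(np.uint8)
_,_,st,c=cv2.connectedComponentsWithStats(hm[224:246,310:334])
print(st.tolist(),c+[310,224])
h=[onz(m,c[i]+[310,224],.137) for i in range(len(c))];print(np.round(h,4))
E
```

```text
L [np.float64(305.0), np.float64(304.9), np.float64(304.9), np.float64(304.8), np.float64(304.7), np.float64(304.7), np.float64(304.5), np.float64(304.2), np.float64(303.8), np.float64(303.5), np.float64(303.3), np.float64(303.0), np.float64(302.2), np.float64(302.3), np.float64(301.0), np.float64(302.1), np.float64(302.7), np.float64(302.9), np.float64(302.8), np.float64(302.6), np.float64(302.4), np.float64(302.1), np.float64(302.0), np.float64(302.3), np.float64(303.0), np.float64(303.9)]
L heading 105.507164 0.46988234 0.21517037
L heading 104.563484 0.46984035 0.21480323
L heading 105.93047 0.47007746 0.21386649
R [np.float64(341.5), np.float64(341.2), np.float64(341.1), np.float64(340.9), np.float64(340.8), np.float64(340.6), np.float64(340.4), np.float64(340.2), np.float64(340.0), np.float64(339.9), np.float64(339.8), np.float64(339.7), np.float64(339.4), np.float64(339.3), np.float64(339.2), np.float64(339.1), np.float64(338.9), np.float64(338.5), np.float64(338.3), np.float64(338.1), np.float64(338.0), np.float64(337.7), np.float64(337.4), np.float64(337.1), np.float64(336.9), np.float64(336.7)]
R heading 105.135025 0.49716368 0.22831559
R heading 105.773834 0.49701846 0.22893801
R heading 105.38363 0.4978638 0.22581246
[[0, 0, 24, 22, 412], [6, 5, 12, 12, 114], [23, 20, 1, 2, 2]] [[321.44417476 234.43932039]
 [321.5        234.54385965]
 [333.         244.5       ]]
[[0.4835 0.2213 0.137 ]
 [0.4836 0.2212 0.137 ]
 [0.4958 0.2173 0.137 ]]
```

Emit:
apply_moves:
  steps:
    - [[-17.5, 5.1, 2.7, 0, 0, 0, 1], [-17.5, 5.1, 2.7, 0, 0, 0, 1], [-17.5, 5.1, 2.7, 0, 0, 0, 1], [-17.5, 5.1, 2.7, 0, 0, 0, 1], [-17.5, 5.1, 2.7, 0, 0, 0, 1], [-17.5, 5.1, 2.7, 0, 0, 0, 1]]

```text
time_s: 3.08
position: [0.6008, 0.0784, 0.2248]
tcp_rot: [[-0.409, 0.913, -0.001], [0.913, 0.409, 0.0], [0.001, -0.0, -1.0]]
force: [-0.2, -1.4, -0.1]
opening: 1.002
grasp_force: 0.0
```

```bash
python3 - <<'E'
from h import *
s=bot.read_state();print(s['time_s'],s['position'],np.round(s['qvel'],2))
m=bot.camera_model('wrist');im=bot.capture('wrist');cv2.imwrite('pics/w2.png',im)
import pickle;pickle.dump(m,open('w2.pkl','wb'))
print(proj(m,np.array([.6008,.0759,.11])))
E
```

```text
3.075 [0.6007872  0.07844693 0.22478781] [ 0.65 -0.17 -0.2  -0.15 -0.05  0.02]
[317.42640128 243.74157302]
```

View pics/w2.png

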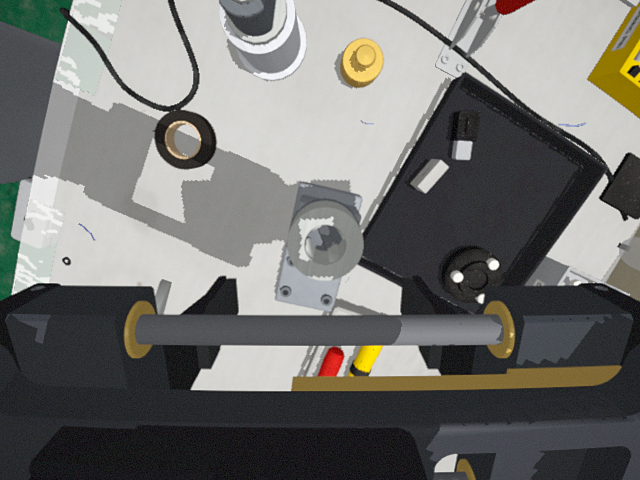

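The socket head is centred at about (326,239), its mouth at about (323,242), and base bolts are at (287,292) and (327,300). I'll fit the circles and the base edges numerically.

```bash
python3 - <<'E'
from h import *
import pickle
m=pickle.load(open('w2.pkl','rb'));t=bot.camera_model('top')
im=cv2.imread('pics/w2.png');g=cv2.GaussianBlur(cv2.cvtColor(im,6),(0,0),.8)
from scipy.optimize import least_squares
from scipy.ndimage import map_coordinates as mc
# radial edges about guess, in world circle at z=.11
def fit(m,g,c0,r0,w=.005,sign=0):
    c=np.array(c0,float)
    for it in range(4):
        P=[]
        for a in np.radians(np.arange(0,360,4)):
            rs=np.linspace(r0-w,r0+w,41)
            uv=np.array([proj(m,np.array([c[0]+r*np.cos(a),c[1]+r*np.sin(a),.11])) for r in rs])
            p=mc(g.astype(float),[uv[:,1],uv[:,0]],order=1);d=np.gradient(p)*(sign if sign else 1)
            k=np.argmax(d if sign else abs(d))
            if abs(d[k])>.8: P.append([c[0]+rs[k]*np.cos(a),c[1]+rs[k]*np.sin(a)])
        P=np.array(P)
        f=lambda q:np.hypot(P[:,0]-q[0],P[:,1]-q[1])-q[2]
        q=least_squares(f,[*c,r0],loss='soft_l1',f_scale=.0004).x;c=q[:2]
    print(len(P),np.round(q,4),'mad',np.median(abs(f(q))))
for c0 in((.601,.079),(.603,.077)):
    fit(m,g,c0,.032);fit(m,g,c0,.0175)
gt=cv2.GaussianBlur(cv2.cvtColor(cv2.imread('pics/top0.png'),6),(0,0),.7)
fit(t,gt,(.601,.076),.032);fit(t,gt,(.601,.076),.0175)
o=cv2.resize(im[170:315,265:375],None,fx=4,fy=4,interpolation=cv2.INTER_CUBIC)
cv2.imwrite('pics/w2z.png',o)
# top: bolts as dark minima
c=cv2.cvtColor(cv2.imread('pics/top0.png'),6)
for u,v in((321.4,185.6),(338.6,182.4),(326,207.4),(343.6,203.4)):
    x0,y0=int(round(u))-4,int(round(v))-4;p=c[y0:y0+9,x0:x0+9].astype(float);w=np.clip(np.percentile(p,60)-p-8,0,None)
    yy,xx=np.mgrid[:9,:9];uv=((w*xx).sum()/w.sum()+x0,(w*yy).sum()/w.sum()+y0);print(uv,np.round(onz(t,uv,.022)[:2],4))
E
```

```text
89 [0.6053 0.0801 0.0334] mad 0.0008921617525592326
90 [0.6065 0.0771 0.0174] mad 0.00041908927736682665
88 [0.6053 0.0801 0.0335] mad 0.0007907125002201802
90 [0.6065 0.0771 0.0174] mad 0.00043001777102411563
90 [0.6081 0.0762 0.0319] mad 0.00035620813633360435
90 [0.6085 0.0764 0.0169] mad 0.0003798125367445865
(np.float64(320.7697160883281), np.float64(185.1062039957939)) [0.6413 0.0316]
(np.float64(338.078431372549), np.float64(181.57843137254903)) [ 0.6487 -0.0057]
(np.float64(325.75), np.float64(207.5036945812808)) [0.5921 0.0217]
(np.float64(343.2846607669617), np.float64(203.57079646017698)) [ 0.6002 -0.0158]
```

View pics/w2z.png

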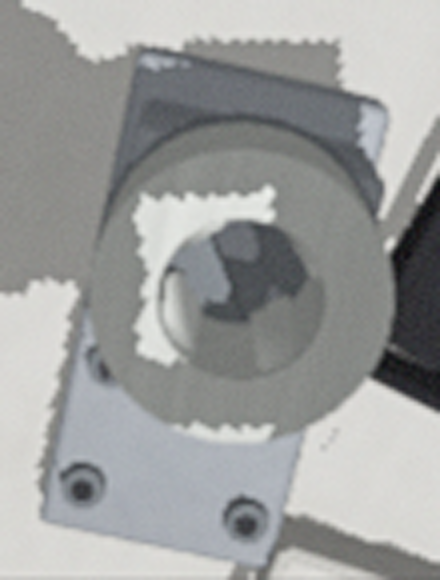

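Emit:
apply_moves:
  steps:
    - [[17.8, -4.9, 0, 0, 0, 8.8, 1], [17.8, -4.9, 0, 0, 0, 8.8, 1], [17.8, -4.9, 0, 0, 0, 8.8, 1], [17.8, -4.9, 0, 0, 0, 8.8, 1], [17.8, -4.9, 5, 0, 0, 8.8, 1], [17.8, -4.9, 5, 0, 0, 8.8, 1], [17.8, -4.9, 5, 0, 0, 8.8, 1], [17.8, -4.9, 5, 0, 0, 8.8, 1]]

```text
time_s: 4.12
position: [0.4859, 0.2201, 0.1761]
tcp_rot: [[-0.263, 0.965, 0.003], [0.965, 0.263, 0.001], [-0.0, 0.003, -1.0]]
force: [0.3, 0.4, -0.4]
opening: 1.002
grasp_force: 0.0
```

```bash
cat > st.py <<'E'
from h import *
import sys
s=bot.read_state();R=np.array(s['tcp_rot']);p=np.array(s['position'])
print(round(s['time_s'],2),np.round(p,4),'psi',round(np.degrees(np.arctan2(R[1,0],R[0,0])),2),'tilt',np.round(R[:2,2],4),'F',np.round(s['force'],1),'M',np.round(s['moment'],2),'J',np.round(s['joint_positions'],1),round(s['opening'],3),round(s['grasp_force'],1))
if len(sys.argv)>3:
    q=np.array([float(a) for a in sys.argv[1:4]]);print('move cm',np.round(R.T@(q-p)*100,2))
E
python3 st.py .4835 .2212 .105
python3 - <<'E'
from h import *
import pickle
m=pickle.load(open('w2.pkl','rb'))
a,b=[onz(m,u,.022)[:2] for u in((285.5,291.25),(326.25,300))];d=b-a;print(a,b,np.hypot(*d),np.degrees(np.arctan2(d[1],d[0]))+90)
E
```

```text
4.12 [0.4859 0.2201 0.1761] psi 105.25 tilt [0.0033 0.0007] F [ 0.3  0.4 -0.4] M [-0.01 -0.07  0.03] J [12.4 27.7 98.7 -0.  53.4 -2.9] 1.002 0.0
move cm [ 0.17 -0.23  7.11]
[ 0.60062782 -0.0151495 ] [ 0.6481512  -0.00600599] 0.04839499739591137 100.89064045842191
```

Emit:
apply_moves:
  steps:
    - [[0.15, -0.2, 7.0, 0, 0, 0, 1], [0.15, -0.2, 7.0, 0, 0, 0, 1], [0.15, -0.2, 7.0, 0, 0, 0, 1], [0.15, -0.2, 7.0, 0, 0, 0, 1], [0.15, -0.2, 7.0, 0, 0, 0, 1]]

```text
time_s: 4.75
position: [0.4833, 0.2213, 0.1063]
tcp_rot: [[-0.264, 0.965, 0.004], [0.965, 0.264, 0.001], [-0.0, 0.004, -1.0]]
force: [0.3, 0.1, -0.3]
opening: 1.002
grasp_force: 0.0
```

```bash
python3 st.py .4835 .2212 .105
```

```text
4.75 [0.4833 0.2213 0.1063] psi 105.28 tilt [0.0035 0.0008] F [ 0.3  0.1 -0.3] M [ 0.   -0.13 -0.01] J [ 12.6  34.  102.    0.   43.8  -2.7] 1.002 0.0
move cm [-0.02  0.01  0.13]
```

Emit:
apply_moves:
  steps:
    - [[0, 0, 0.1, 0, 0, 0, -1], [0, 0, 0.1, 0, 0, 0, -1], [0, 0, 0.1, 0, 0, 0, -1], [0, 0, 0.1, 0, 0, 0, -1], [0, 0, 0.1, 0, 0, 0, -1], [0, 0, 0.1, 0, 0, 0, -1], [0, 0, 0.1, 0, 0, 0, -1]]

```text
time_s: 5.62
position: [0.4824, 0.2211, 0.1035]
tcp_rot: [[-0.264, 0.965, 0.0], [0.965, 0.264, 0.0], [0.0, 0.0, -1.0]]
force: [1.0, -0.1, -0.2]
opening: 0.348
grasp_force: 30.0
```

```bash
python3 st.py .4835 .2212 .235
```

```text
5.62 [0.4824 0.2211 0.1035] psi 105.28 tilt [0.0004 0.0001] F [ 1.  -0.1 -0.2] M [ 0.08 -0.16  0.02] J [ 12.6  34.3 102.1   0.   43.6  -2.7] 0.348 30.0
move cm [ -0.02   0.12 -13.15]
```

Emit:
apply_moves:
  steps:
    - [[0, 0.1, -13.2, 0, 0, 0, -1], [0, 0.1, -13.2, 0, 0, 0, -1], [0, 0.1, -13.2, 0, 0, 0, -1], [0, 0.1, -13.2, 0, 0, 0, -1], [0, 0.1, -13.2, 0, 0, 0, -1], [0, 0.1, -13.2, 0, 0, 0, -1]]

```text
time_s: 6.38
position: [0.4819, 0.221, 0.2336]
tcp_rot: [[-0.264, 0.965, -0.004], [0.965, 0.264, -0.001], [0.0, -0.004, -1.0]]
force: [-0.4, -0.5, -1.6]
opening: 0.341
grasp_force: 29.9
```

```bash
python3 st.py .607 .077 .235
```

```text
6.38 [0.4819 0.221  0.2336] psi 105.28 tilt [-0.0042 -0.001 ] F [-0.4 -0.5 -1.6] M [ 0.  -0.1 -0. ] J [12.5 23.  95.5 -0.  61.7 -2.7] 0.341 29.9
move cm [-17.19   8.27  -0.18]
```

Emit:
apply_moves:
  steps:
    - [[-17.2, 8.3, 0, 0, 0, -4, -1], [-17.2, 8.3, 0, 0, 0, -4, -1], [-17.2, 8.3, 0, 0, 0, -4, -1], [-17.2, 8.3, 0, 0, 0, -4, -1], [-17.2, 8.3, 0, 0, 0, -4, -1], [-17.2, 8.3, 0, 0, 0, -4, -1], [-17.2, 8.3, 0, 0, 0, -4, -1], [-17.2, 8.3, 0, 0, 0, -4, -1]]

```text
time_s: 7.38
position: [0.608, 0.0782, 0.2358]
tcp_rot: [[-0.332, 0.943, 0.0], [0.943, 0.332, 0.0], [0.0, 0.0, -1.0]]
force: [0.1, -0.5, -2.7]
opening: 0.339
grasp_force: 29.9
```

```bash
python3 st.py .607 .077 .155
```

```text
7.38 [0.608  0.0782 0.2358] psi 109.36 tilt [0.     0.0001] F [ 0.1 -0.5 -2.7] M [-0.04 -0.1  -0.01] J [ -3.1  29.2  83.7   0.   67.1 -22.5] 0.339 29.9
move cm [-0.08 -0.14  8.08]
```

Emit:
apply_moves:
  steps:
    - [[-0.1, -0.1, 3, 0, 0, 0, -1], [-0.1, -0.1, 3, 0, 0, 0, -1], [-0.1, -0.1, 5, 0, 0, 0, -1], [-0.1, -0.1, 6.7, 0, 0, 0, -1], [-0.1, -0.1, 6.7, 0, 0, 0, -1], [-0.1, -0.1, 6.7, 0, 0, 0, -1]]

```text
time_s: 8.12
position: [0.608, 0.0762, 0.1691]
tcp_rot: [[-0.33, 0.944, 0.0], [0.944, 0.33, 0.0], [0.0, 0.0, -1.0]]
force: [-0.9, 0.3, 1.1]
opening: 0.343
grasp_force: 30.0
```

```bash
python3 st.py .607 .077 .155
```

```text
8.12 [0.608  0.0762 0.1691] psi 109.29 tilt [0.0003 0.0002] F [-0.9  0.3  1.1] M [0.18 0.02 0.03] J [ -3.3  33.7  87.4   0.   58.9 -22.6] 0.343 30.0
move cm [ 0.1  -0.07  1.41]
```

Emit:
apply_moves:
  steps:
    - [[0.1, -0.05, 0.2, 0, 0, 0, -1], [0.1, -0.05, 0.4, 0, 0, 0, -1], [0.1, -0.05, 0.6, 0, 0, 0, -1], [0.1, -0.05, 0.6, 0, 0, 0, -1]]

```text
time_s: 8.62
position: [0.6067, 0.0767, 0.1619]
tcp_rot: [[-0.33, 0.944, -0.001], [0.944, 0.33, -0.0], [0.0, -0.001, -1.0]]
force: [-0.7, 0.7, -1.5]
opening: 0.343
grasp_force: 30.0
```

```bash
python3 st.py .607 .077 .155
```

```text
8.62 [0.6067 0.0767 0.1619] psi 109.29 tilt [-0.0011 -0.0002] F [-0.7  0.7 -1.5] M [ 0.04 -0.05  0.  ] J [ -3.2  34.2  87.9  -0.   58.  -22.5] 0.343 30.0
move cm [0.02 0.04 0.69]
```

Emit:
apply_moves:
  steps:
    - [[0, 0, 0.3, 0, 0, 0, -1], [0, 0, 0.6, 0, 0, 0, -1], [0, 0, 0.9, 0, 0, 0, -1], [0, 0, 1.2, 0, 0, 0, -1], [0, 0, 1.2, 0, 0, 0, -1]]

```text
time_s: 9.25
position: [0.6067, 0.0771, 0.1499]
tcp_rot: [[-0.33, 0.944, -0.001], [0.944, 0.33, 0.001], [0.001, -0.001, -1.0]]
force: [-0.8, 2.0, -4.0]
opening: 0.34
grasp_force: 30.0
```

```bash
python3 st.py .607 .077 .1415
```

```text
9.25 [0.6067 0.0771 0.1499] psi 109.28 tilt [-0.0011  0.0006] F [-0.8  2.  -4. ] M [0.48 0.12 0.  ] J [ -3.2  35.1  88.4   0.   56.6 -22.5] 0.34 30.0
move cm [-0.02  0.03  0.84]
```

Emit:
apply_moves:
  steps:
    - [[0.05, 0.02, 0.2, 0, 0, 0, -1], [0.05, 0.02, 0.4, 0, 0, 0, -1], [0.05, 0.02, 0.6, 0, 0, 0, -1], [0.05, 0.02, 0.6, 0, 0, 0, -1]]

```text
time_s: 9.75
position: [0.6067, 0.0774, 0.1442]
tcp_rot: [[-0.33, 0.944, -0.001], [0.944, 0.33, 0.0], [0.001, -0.001, -1.0]]
force: [-3.4, 2.0, -1.6]
opening: 0.347
grasp_force: 30.0
```

```bash
python3 st.py .607 .077 .1415
```

```text
9.75 [0.6067 0.0774 0.1442] psi 109.28 tilt [-0.0009  0.0002] F [-3.4  2.  -1.6] M [ 0.45  0.35 -0.04] J [ -3.2  35.5  88.6   0.   55.9 -22.5] 0.347 30.0
move cm [-0.05  0.01  0.27]
```

Emit:
apply_moves:
  steps:
    - [[0.07, -0.04, 0.1, 0, 0, 0, -1], [0.07, -0.04, 0.2, 0, 0, 0, -1], [0.07, -0.04, 0.3, 0, 0, 0, -1], [0.07, -0.04, 0.3, 0, 0, 0, -1]]

```text
time_s: 10.25
position: [0.6066, 0.0778, 0.1415]
tcp_rot: [[-0.33, 0.944, 0.0], [0.944, 0.33, 0.0], [-0.0, 0.0, -1.0]]
force: [-1.6, 1.8, -1.6]
opening: 0.341
grasp_force: 30.0
```

```bash
python3 st.py .607 .077 .1415
```

```text
10.25 [0.6066 0.0778 0.1415] psi 109.28 tilt [0.0001 0.    ] F [-1.6  1.8 -1.6] M [ 0.29  0.36 -0.01] J [ -3.1  35.7  88.8   0.   55.5 -22.4] 0.341 30.0
move cm [-0.09  0.01 -0.  ]
```

Down 1.5 mm more to find the driver.

Emit:
apply_moves:
  steps:
    - [[0.03, -0.02, 0.05, 0, 0, 0, -1], [0.03, -0.02, 0.1, 0, 0, 0, -1], [0.03, -0.02, 0.15, 0, 0, 0, -1], [0.03, -0.02, 0.15, 0, 0, 0, -1]]

```text
time_s: 10.75
position: [0.6065, 0.078, 0.1409]
tcp_rot: [[-0.33, 0.944, 0.001], [0.944, 0.33, -0.0], [-0.001, 0.001, -1.0]]
force: [-2.8, 0.8, 4.8]
opening: 0.342
grasp_force: 30.0
```

```bash
python3 st.py .607 .077 .1415
```

```text
10.75 [0.6065 0.078  0.1409] psi 109.29 tilt [ 0.001  -0.0003] F [-2.8  0.8  4.8] M [0.22 0.59 0.  ] J [ -3.1  35.7  88.9  -0.   55.4 -22.4] 0.342 30.0
move cm [-0.11  0.01 -0.06]
```

Emit:
apply_moves:
  steps:
    - [[-0.02, -0.04, 0.06, 0, 0, -5, -1], [-0.02, -0.04, 0.06, 0, 0, -10, -1], [-0.02, -0.04, 0.06, 0, 0, -10, -1], [-0.02, -0.04, 0.06, 0, 0, -10, -1]]

```text
time_s: 11.25
position: [0.6065, 0.0777, 0.1406]
tcp_rot: [[-0.489, 0.872, 0.002], [0.872, 0.489, -0.0], [-0.001, 0.001, -1.0]]
force: [-3.1, 0.3, 7.6]
opening: 0.341
grasp_force: 30.0
```

Emit:
apply_moves:
  steps:
    - [[0.02, -0.04, 0, 0, 0, -5, -1], [0.02, -0.04, 0, 0, 0, -10, -1], [0.02, -0.04, 0, 0, 0, -10, -1], [0.02, -0.04, 0, 0, 0, -10, -1]]

```text
time_s: 11.75
position: [0.606, 0.0778, 0.1392]
tcp_rot: [[-0.632, 0.775, 0.001], [0.775, 0.632, 0.0], [-0.001, 0.001, -1.0]]
force: [-0.6, 0.8, -1.7]
opening: 0.343
grasp_force: 30.0
```

Emit:
apply_moves:
  steps:
    - [[0, 0, 0.1, 0, 0, -2, -1], [0, 0, 0.2, 0, 0, -2, -1], [0, 0, 0.2, 0, 0, -2, -1]]

```text
time_s: 12.12
position: [0.606, 0.0778, 0.1375]
tcp_rot: [[-0.66, 0.752, 0.001], [0.752, 0.66, 0.0], [-0.001, 0.001, -1.0]]
force: [0.2, 2.0, -1.1]
opening: 0.342
grasp_force: 30.0
```

```bash
python3 st.py .607 .077 .1315
```

```text
12.12 [0.606  0.0778 0.1375] psi 131.27 tilt [0.0012 0.0001] F [ 0.2  2.  -1.1] M [ 0.41 -0.21 -0.01] J [ -3.2  35.9  89.1   0.   54.9 -44.4] 0.342 30.0
move cm [-0.13  0.03  0.6 ]
```

Emit:
apply_moves:
  steps:
    - [[0.02, 0.02, 0.12, 0, 0, 0, -1], [0.02, 0.02, 0.24, 0, 0, 0, -1], [0.02, 0.02, 0.36, 0, 0, 0, -1], [0.02, 0.02, 0.48, 0, 0, 0, -1], [0.02, 0.02, 0.6, 0, 0, 0, -1], [0.02, 0.02, 0.6, 0, 0, 0, -1]]

```text
time_s: 12.88
position: [0.6059, 0.0779, 0.1316]
tcp_rot: [[-0.66, 0.751, 0.001], [0.751, 0.66, -0.0], [-0.001, 0.001, -1.0]]
force: [0.6, -0.1, 3.2]
opening: 0.343
grasp_force: 30.0
```

```bash
python3 st.py .607 .077 .1315
```

```text
12.88 [0.6059 0.0779 0.1316] psi 131.28 tilt [ 0.001  -0.0002] F [ 0.6 -0.1  3.2] M [ 0.17 -0.31  0.03] J [ -3.1  36.4  89.3  -0.   54.2 -44.4] 0.343 30.0
move cm [-0.14  0.03  0.01]
```

Emit:
apply_moves:
  steps:
    - [[0, 0, 0.08, 0, 0, 0, -1], [0, 0, 0.16, 0, 0, 0, -1], [0, 0, 0.24, 0, 0, 0, -1], [0, 0, 0.24, 0, 0, 0, -1]]

```text
time_s: 13.38
position: [0.606, 0.0778, 0.1312]
tcp_rot: [[-0.66, 0.751, 0.002], [0.751, 0.66, -0.0], [-0.001, 0.001, -1.0]]
force: [-1.4, -0.1, 13.1]
opening: 0.34
grasp_force: 30.0
```

```bash
python3 st.py .607 .077 .1315
```

```text
13.38 [0.606  0.0778 0.1312] psi 131.29 tilt [ 0.0016 -0.0004] F [-1.4 -0.1 13.1] M [0.2  0.35 0.02] J [ -3.1  36.4  89.3  -0.   54.1 -44.4] 0.34 30.0
move cm [-0.13  0.02 -0.03]
```

Emit:
apply_moves:
  steps:
    - [[0, 0, 0.08, 0, 0, 0, -1], [0, 0, 0.15, 0, 0, 0, -1], [0, 0, 0.15, 0, 0, 0, -1]]

```text
time_s: 13.75
position: [0.6061, 0.0777, 0.131]
tcp_rot: [[-0.66, 0.751, 0.002], [0.751, 0.66, -0.001], [-0.002, 0.001, -1.0]]
force: [-2.8, -0.2, 19.9]
opening: 0.341
grasp_force: 30.0
```

Emit:
apply_moves:
  steps:
    - [[0, 0, -0.25, 0, 0, 0, 1], [0, 0, -0.25, 0, 0, 0, 1], [0, 0, -0.25, 0, 0, 0, 1], [0, 0, -0.25, 0, 0, 0, 1], [0, 0, -0.25, 0, 0, 0, 1], [0, 0, -6, 0, 0, 0, 1], [0, 0, -12, 0, 0, 0, 1], [0, 0, -12, 0, 0, 0, 1], [0, 0, -12, 0, 0, 0, 1]]

```text
time_s: 14.88
position: [0.6049, 0.0781, 0.2471]
tcp_rot: [[-0.66, 0.751, -0.001], [0.751, 0.66, 0.0], [0.001, -0.001, -1.0]]
force: [0.8, -0.3, -0.5]
opening: 0.998
grasp_force: 0.0
```

```bash
python3 - <<'E'
from h import *
im=bot.capture('wrist');m=bot.camera_model('wrist')
t=bot.capture('top');cv2.imwrite('pics/top2.png',t);cv2.imwrite('pics/w3.png',im)
s=cv2.resize(t[160:300,260:480],None,fx=3.5,fy=3.5,interpolation=cv2.INTER_CUBIC);cv2.imwrite('pics/t2z.png',s)
# drift points from initial top image crop: tip lower edge mid & handle
M=bot.camera_model('top');g=cv2.cvtColor(t,6)
E
python3 st.py .47 -.25 .25
```

```text
14.97 [0.6041 0.0781 0.2456] psi 131.28 tilt [-0.0041  0.0002] F [ 0.1 -0.5  0.1] M [ 0.01 -0.14  0.01] J [ -3.1  28.3  83.5   0.   68.4 -44.4] 0.999 0.0
move cm [-15.8  -31.73  -0.39]
```

View pics/w3.png

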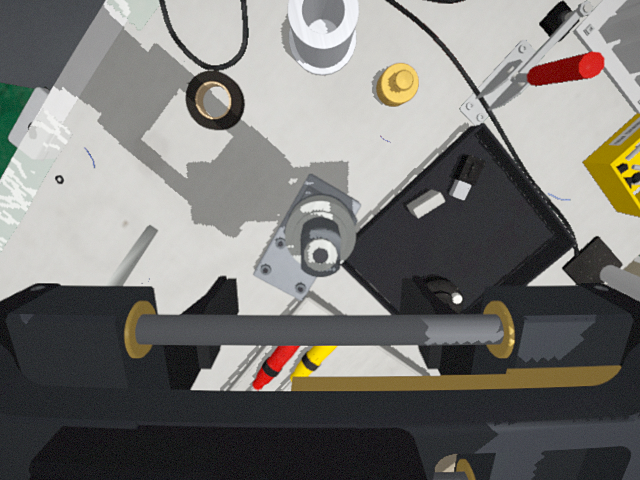

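The arbor stands in the socket with its boss at (320,256), free of the fingers, and a bit of the drift shows at (140,250). Next is a hover over the drift.

```bash
python3 - <<'E'
from h import *
M=bot.camera_model('top')
h=onz(M,(455.4,260.1),.036);tp=onz(M,(371.8,267.5),.004);print(h,tp,np.hypot(*(h-tp)[:2]),np.degrees(np.arctan2(*(tp-h)[1::-1])))
E
python3 st.py .472 -.27 .2
```

```text
[ 0.47478072 -0.24348362  0.036     ] [ 0.46464907 -0.07468098  0.004     ] 0.16910642094152617 93.43481403228002
14.97 [0.6041 0.0781 0.2456] psi 131.28 tilt [-0.0041  0.0002] F [ 0.1 -0.5  0.1] M [ 0.01 -0.14  0.01] J [ -3.1  28.3  83.5   0.   68.4 -44.4] 0.999 0.0
move cm [-17.45 -32.88   4.61]
```

Emit:
apply_moves:
  steps:
    - [[-10, -20, 0, 0, 0, 20, 1], [-17.4, -32.9, 4.6, 0, 0, 38, 1], [-17.4, -32.9, 4.6, 0, 0, 38, 1], [-17.4, -32.9, 4.6, 0, 0, 38, 1], [-17.4, -32.9, 4.6, 0, 0, 38, 1], [-17.4, -32.9, 4.6, 0, 0, 38, 1], [-17.4, -32.9, 4.6, 0, 0, 38, 1], [-17.4, -32.9, 4.6, 0, 0, 38, 1], [-17.4, -32.9, 4.6, 0, 0, 38, 1]]

```text
time_s: 16.1
position: [0.4732, -0.2681, 0.2011]
tcp_rot: [[-0.059, 0.998, -0.001], [0.998, 0.059, 0.001], [0.001, -0.001, -1.0]]
force: [-0.1, 0.4, 0.7]
opening: 1.001
grasp_force: 0.0
```

```bash
python3 - <<'E'
from h import *
import pickle
m=bot.camera_model('wrist');im=bot.capture('wrist');cv2.imwrite('pics/w4.png',im);pickle.dump(m,open('w4.pkl','wb'))
E
python3 st.py .4748 -.2435 .014
```

```text
16.15 [ 0.4734 -0.2681  0.2013] psi 93.42 tilt [-0.0005  0.0008] F [0.  0.2 0.6] M [-0.03 -0.14  0.03] J [-41.3  26.4  95.7   0.   57.9 -44.7] 1.001 0.0
move cm [ 2.43  0.29 18.74]
```

View pics/w4.png

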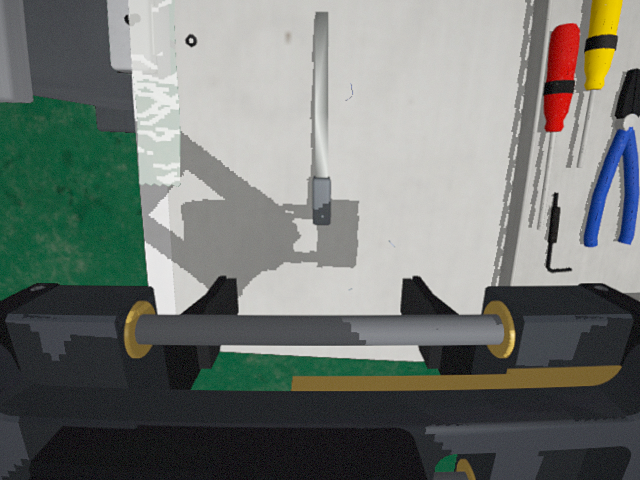

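The drift fills the upper middle of the wrist view: its tip is at (321,12), the handle top spans columns 313–330 and rows 178–223.

```bash
python3 - <<'E'
from h import *
import pickle
m=pickle.load(open('w4.pkl','rb'));im=cv2.imread('pics/w4.png');g=cv2.GaussianBlur(cv2.cvtColor(im,6),(0,0),.8).astype(float)
def edges(v,a,b):
    d=np.gradient(g[v,a:b]);return a+np.argmin(d),a+np.argmax(d)
for v in range(20,222,20): print(v,edges(v,300,345),end=' ')
print();
cm=g[150:240,322];print([int(x) for x in cm[20:80]]);print([int(x) for x in g[5:20,321]])
H=[]
for v in range(186,206,2):
    l,r=edges(v,304,340);a,b=onz(m,(l,v),.036),onz(m,(r,v),.036);H.append((a+b)/2)
H=np.array(H);print('handle mid',H.mean(0),'width',b[0]-a[0])
tip=onz(m,((edges(16,300,345)[0]+edges(16,300,345)[1])/2,12),.008);print('tip',tip)
for v in(177,178,223,224):print(v,onz(m,(322,v),.036)[:2])
E
```

```text
20 (np.int64(313), np.int64(328)) 40 (np.int64(312), np.int64(328)) 60 (np.int64(311), np.int64(328)) 80 (np.int64(312), np.int64(328)) 100 (np.int64(311), np.int64(315)) 120 (np.int64(311), np.int64(315)) 140 (np.int64(310), np.int64(315)) 160 (np.int64(311), np.int64(316)) 180 (np.int64(307), np.int64(330)) 200 (np.int64(306), np.int64(331)) 220 (np.int64(312), np.int64(330)) 
[199, 197, 196, 195, 194, 190, 174, 138, 108, 112, 126, 135, 138, 138, 138, 137, 137, 137, 137, 136, 136, 136, 136, 136, 136, 136, 135, 135, 134, 134, 134, 135, 132, 123, 113, 109, 105, 93, 80, 75, 75, 75, 75, 77, 85, 103, 114, 102, 83, 76, 75, 75, 74, 73, 82, 108, 129, 135, 135, 134]
[200, 200, 199, 200, 200, 194, 167, 131, 112, 111, 112, 114, 116, 118, 119]
handle mid [ 0.47223133 -0.23675197  0.036     ] width 0.008583125339761133
tip [ 0.46421585 -0.07252012  0.008     ]
177 [ 0.47341861 -0.21975728]
178 [ 0.4734752  -0.22068116]
223 [ 0.4761157  -0.26374947]
224 [ 0.47617661 -0.2647419 ]
```

Emit:
apply_moves:
  steps:
    - [[1.6, 0.2, 5, 0, 0, 10, 1], [1.6, 0.2, 5, 0, 0, 20, 1], [1.6, 0.2, 5, 0, 0, 30, 1], [1.6, 0.2, 5, 0, 0, 40, 1], [1.6, 0.2, 5, 0, 0, 50, 1], [1.6, 0.2, 5, 0, 0, 60, 1], [1.6, 0.2, 5, 0, 0, 70, 1], [1.6, 0.2, 5, 0, 0, 80, 1], [1.6, 0.2, 5, 0, 0, 90, 1], [1.6, 0.2, 5, 0, 0, 100, 1], [1.6, 0.2, 5, 0, 0, 110, 1], [1.6, 0.2, 5, 0, 0, 120, 1], [1.6, 0.2, 5, 0, 0, 130, 1], [1.6, 0.2, 5, 0, 0, 140, 1], [1.6, 0.2, 5, 0, 0, 150, 1], [1.6, 0.2, 5, 0, 0, 160, 1], [1.6, 0.2, 5, 0, 0, 170, 1], [1.6, 0.2, 5, 0, 0, 180, 1], [1.6, 0.2, 5, 0, 0, 180, 1]]

```text
time_s: 18.52
position: [0.4747, -0.2525, 0.1518]
tcp_rot: [[0.062, -0.998, 0.0], [-0.998, -0.062, -0.0], [0.0, -0.0, -1.0]]
force: [-0.6, 0.1, 0.9]
opening: 1.002
grasp_force: 0.0
```

```bash
python3 st.py .4749 -.252 .014
```

```text
18.52 [ 0.4747 -0.2525  0.1518] psi -86.47 tilt [ 0.0003 -0.0001] F [-0.6  0.1  0.9] M [ 0.11 -0.02 -0.03] J [-39.9  30.1  99.2   0.   50.7 136.5] 1.002 0.0
move cm [-0.05 -0.02 13.78]
```

Descend and check the height before closing.

Emit:
apply_moves:
  steps:
    - [[0, 0, 6, 0, 0, 0, 1], [0, 0, 11, 0, 0, 0, 1], [0, 0, 13.6, 0, 0, 0, 1], [0, 0, 13.6, 0, 0, 0, 1], [0, 0, 13.6, 0, 0, 0, 1], [0, 0, 13.6, 0, 0, 0, 1], [0, 0, 13.6, 0, 0, 0, -1], [0, 0, 13.6, 0, 0, 0, -1], [0, 0, 13.6, 0, 0, 0, -1], [0, 0, 13.6, 0, 0, 0, -1], [0, 0, 13.6, 0, 0, 0, -1], [0, 0, 13.6, 0, 0, 0, -1], [0, 0, 13.6, 0, 0, 0, -1], [0, 0, 13.6, 0, 0, 0, -1]]

```text
time_s: 20.27
position: [0.4741, -0.2537, 0.0155]
tcp_rot: [[0.057, -0.998, -0.0], [-0.998, -0.057, 0.0], [-0.0, 0.0, -1.0]]
force: [0.0, 0.0, 0.7]
opening: 0.203
grasp_force: 30.0
```

```bash
python3 st.py .4749 -.252 .014
```

```text
20.27 [ 0.4741 -0.2537  0.0155] psi -86.72 tilt [-0.  0.] F [0.  0.  0.7] M [ 0.14 -0.03  0.01] J [-40.1  43.6 103.    0.   33.4 136.6] 0.203 30.0
move cm [-0.17 -0.09  0.15]
```

```bash
python3 - <<'E'
from h import *
M=bot.camera_model('top')
t=cv2.imread('pics/top2.png');s=cv2.resize(t[140:225,280:500],None,fx=3.6,fy=3.6,interpolation=cv2.INTER_CUBIC)
c=np.array([.606,.0778]);u=np.array([-.194,.981]);n=np.array([.981,.194])
for ys in(-243,-223,-102):
    for w in(-30,30,58,95):
        for z in (.03,.1)[w>60:][:1]:
            p=proj(M,np.array([*(c+u*ys/1e3+n*w/1e3),z]));cv2.circle(s,tuple(int(q) for q in (p-[280,140])*3.6),3,(0,0,255) if ys>-200 else (255,0,0),-1);print(ys,w,np.round(p,1),np.round(c+u*ys/1e3+n*w/1e3,3))
cv2.imwrite('pics/tray.png',s)
E
```

```text
-243 -30 [414.2 191.1] [ 0.624 -0.166]
-243 30 [407.5 164.5] [ 0.683 -0.155]
-243 58 [404.5 152.2] [ 0.71  -0.149]
-243 95 [407.1 122.8] [ 0.746 -0.142]
-223 -30 [405. 193.] [ 0.62  -0.147]
-223 30 [398.5 166.3] [ 0.679 -0.135]
-223 58 [395.4 154. ] [ 0.706 -0.13 ]
-223 95 [397.4 124.7] [ 0.742 -0.123]
-102 -30 [349.4 204.4] [ 0.596 -0.028]
-102 30 [343.3 177.5] [ 0.655 -0.016]
-102 58 [340.5 165.1] [ 0.683 -0.011]
-102 95 [338.6 136.4] [ 0.719 -0.004]
```

View pics/tray.png

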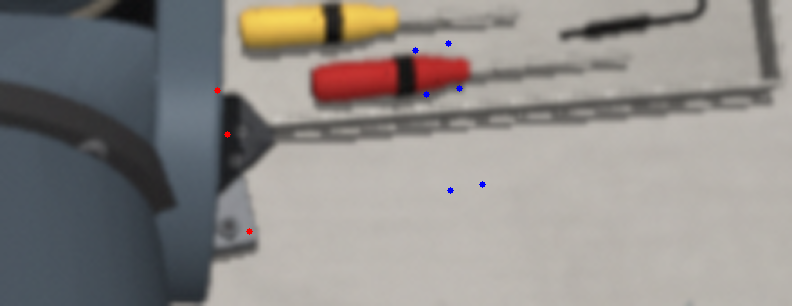

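```bash
python3 - <<'E'
from h import *
import pickle
m=pickle.load(open('w4.pkl','rb'));M=bot.camera_model('top')
w=cv2.cvtColor(cv2.imread('pics/w4.png'),6);t=cv2.cvtColor(cv2.imread('pics/top0.png'),6)
print('w4 row200',[(u,int(w[200,u])) for u in range(485,545,2)])
for z in(0,.01,.02,.03):
    print(z,'w4 x,y at u=500,510,520',[np.round(onz(m,(u,200),z)[:2],3).tolist() for u in(500,510,520)])
for z in(0,.01,.02,.03): print('top',z,[np.round(onz(M,(455,v),z)[:2],3).tolist() for v in(160,165,170)])
print('top col455',[(v,int(t[v,455])) for v in range(155,182)])
a=w[100:300,470:570];b=t[140:200,400:520]
o=np.zeros((600,780,3),np.uint8);A=cv2.resize(cv2.imread('pics/w4.png')[100:300,470:570],None,fx=3,fy=3,interpolation=2);B=cv2.resize(cv2.imread('pics/top0.png')[140:200,400:520],None,fx=4,fy=4,interpolation=2)
o[:600,:300]=A;o[:240,300:780]=B;cv2.imwrite('pics/wall.png',o)
E
```

```text
w4 row200 [(485, 202), (487, 203), (489, 202), (491, 204), (493, 203), (495, 205), (497, 205), (499, 205), (501, 208), (503, 131), (505, 129), (507, 138), (509, 209), (511, 107), (513, 104), (515, 102), (517, 99), (519, 102), (521, 104), (523, 139), (525, 189), (527, 194), (529, 197), (531, 126), (533, 121), (535, 123), (537, 192), (539, 196), (541, 120), (543, 168)]
0 w4 x,y at u=500,510,520 [[0.667, -0.235], [0.678, -0.234], [0.689, -0.234]]
0.01 w4 x,y at u=500,510,520 [[0.661, -0.234], [0.672, -0.233], [0.683, -0.232]]
0.02 w4 x,y at u=500,510,520 [[0.655, -0.233], [0.666, -0.232], [0.676, -0.231]]
0.03 w4 x,y at u=500,510,520 [[0.65, -0.231], [0.66, -0.231], [0.67, -0.23]]
top 0 [[0.702, -0.267], [0.69, -0.266], [0.679, -0.266]]
top 0.01 [[0.698, -0.264], [0.687, -0.263], [0.676, -0.262]]
top 0.02 [[0.695, -0.26], [0.684, -0.26], [0.672, -0.259]]
top 0.03 [[0.691, -0.257], [0.68, -0.256], [0.669, -0.256]]
top col455 [(155, 140), (156, 139), (157, 145), (158, 147), (159, 150), (160, 151), (161, 152), (162, 151), (163, 149), (164, 144), (165, 138), (166, 122), (167, 87), (168, 73), (169, 90), (170, 100), (171, 99), (172, 122), (173, 151), (174, 161), (175, 163), (176, 162), (177, 161), (178, 161), (179, 161), (180, 159), (181, 158)]
```

View pics/wall.png

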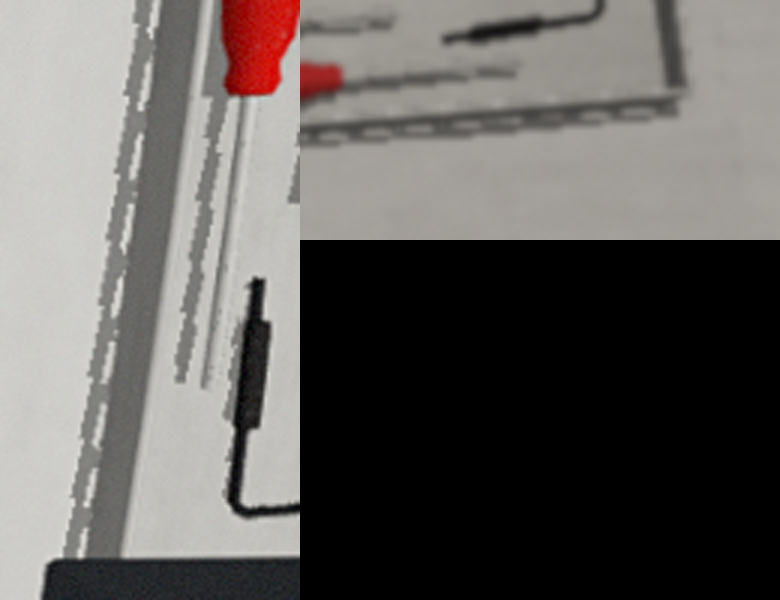

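The tray's near wall is at about x = 0.678 and about 20 mm high, so I'll regrip the handle 9 mm higher to give the fingers clearance.

Emit:
apply_moves:
  steps:
    - [[0, 0, 0, 0, 0, 0, -0.3], [0, 0, 0, 0, 0, 0, -0.3], [0, 0, -0.9, 0, 0, 0, -0.3], [0, 0, -0.9, 0, 0, 0, -0.3], [0, 0, -0.9, 0, 0, 0, -1], [0, 0, -0.9, 0, 0, 0, -1], [0, 0, -0.9, 0, 0, 0, -1], [0, 0, -0.9, 0, 0, 0, -1]]

```text
time_s: 21.28
position: [0.4741, -0.2537, 0.0246]
tcp_rot: [[0.057, -0.998, -0.0], [-0.998, -0.057, 0.0], [-0.0, 0.0, -1.0]]
force: [-0.5, 0.2, 0.8]
opening: 0.205
grasp_force: 30.0
```

```bash
python3 st.py .6541 -.1646 .11
```

```text
21.27 [ 0.4741 -0.2537  0.0246] psi -86.72 tilt [-0.0001  0.0001] F [-0.5  0.2  0.8] M [ 0.15  0.06 -0.05] J [-40.1  42.7 102.9   0.   34.5 136.7] 0.205 30.0
move cm [ -7.86 -18.48  -8.55]
```

Emit:
apply_moves:
  steps:
    - [[0, 0, -5, 0, 0, 0, -1], [0, 0, -8.5, 0, 0, 0, -1], [-7.9, -18.5, -8.5, 0, 0, -8, -1], [-7.9, -18.5, -8.5, 0, 0, -8, -1], [-7.9, -18.5, -8.5, 0, 0, -8, -1], [-7.9, -18.5, -8.5, 0, 0, -8, -1], [-7.9, -18.5, -8.5, 0, 0, -8, -1], [-7.9, -18.5, -8.5, 0, 0, -8, -1], [-7.9, -18.5, -8.5, 0, 0, -8, -1]]

```text
time_s: 22.4
position: [0.6527, -0.1652, 0.1094]
tcp_rot: [[0.194, -0.981, -0.002], [-0.981, -0.194, 0.0], [-0.001, 0.001, -1.0]]
force: [-1.1, -0.1, -1.7]
opening: 0.203
grasp_force: 30.0
```

```bash
python3 st.py .6541 -.1646 .05; python3 - <<'E'
from h import *
t=bot.capture('top');w=bot.capture('side')
o=np.zeros((600,640,3),np.uint8);o[:280,:640]=cv2.resize(t[150:290,270:590],None,fx=2,fy=2,interpolation=2);o[290:600,:640]=cv2.resize(w[170:325,230:550],None,fx=2,fy=2,interpolation=2)
cv2.imwrite('pics/d.png',o)
E
```

```text
22.4 [ 0.6527 -0.1652  0.1094] psi -78.82 tilt [-0.0016  0.0004] F [-1.1 -0.1 -1.7] M [ 0.05 -0.01  0.01] J [-23.7  42.2  80.2  -0.   57.7 145.1] 0.203 30.0
move cm [-0.03 -0.16  5.94]
```

View pics/d.png

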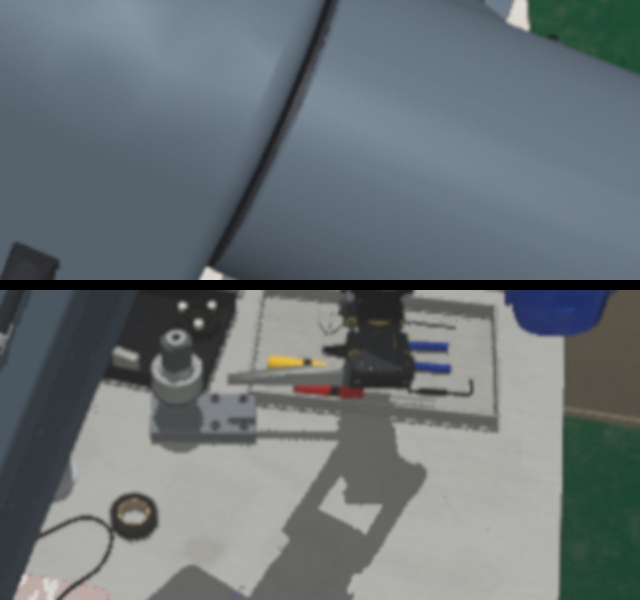

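The top view is blocked by the arm. In the side view the arbor is home with its boss at about (318,193), and the drift is level in the fingers with its tip at about (345,215). That makes 12 pictures viewed, two over the limit of 10, so from here I use numbers only.

```bash
python3 - <<'E'
from h import *
m=bot.camera_model('side')
print(proj(m,np.array([.6173,.0138,.085])),proj(m,np.array([.6173,.0138,.093])),'saw 345,215',proj(m,np.array([.606,.0778,.165])),'saw 318,193.5')
E
```

```text
[342.53741166 215.70082529] [342.591291   213.61259604] saw 345,215 [316.99665693 193.50525346] saw 318,193.5
```

Emit:
apply_moves:
  steps:
    - [[0, -0.15, 3, 0, 0, 0, -1], [0, -0.15, 6, 0, 0, 0, -1], [0, -0.15, 6, 0, 0, 0, -1], [0, -0.15, 6, 0, 0, 0, -1], [0, -0.15, 6, 0, 0, 0, -1]]

```text
time_s: 23.12
position: [0.6567, -0.1645, 0.0512]
tcp_rot: [[0.196, -0.981, 0.003], [-0.981, -0.196, -0.001], [0.002, -0.002, -1.0]]
force: [-0.1, -0.6, -2.1]
opening: 0.2
grasp_force: 30.0
```

```bash
cat >> st.py <<'E'
c=np.array([.606,.0778]);d=p[:2]-c
print('ys',round(d@[-.194,.981]*1e3,1),'xs',round(d@[.981,.194]*1e3,1),'tip',round(d@[-.194,.981]*1e3+182.5,1))
E
python3 st.py
```

```text
23.12 [ 0.6567 -0.1645  0.0512] psi -78.72 tilt [ 0.0025 -0.0012] F [-0.1 -0.6 -2.1] M [ 0.06 -0.07  0.  ] J [-23.5  46.8  81.2  -0.   51.8 145.2] 0.2 30.0
ys -247.6 xs 2.7 tip -65.1
```

Emit:
apply_moves:
  steps:
    - [[-1.5, 0.15, 0.1, 0, 0, 0, -1], [-3, 0.15, 0.1, 0, 0, 0, -1], [-3, 0.15, 0.1, 0, 0, 0, -1], [-3, 0.15, 0.1, 0, 0, 0, -1]]

```text
time_s: 23.62
position: [0.6487, -0.1345, 0.0487]
tcp_rot: [[0.197, -0.98, 0.0], [-0.98, -0.197, -0.0], [0.0, -0.0, -1.0]]
force: [0.9, -0.3, -1.5]
opening: 0.204
grasp_force: 30.0
```

```bash
python3 st.py
```

```text
23.62 [ 0.6487 -0.1345  0.0487] psi -78.66 tilt [ 0.0005 -0.0004] F [ 0.9 -0.3 -1.5] M [ 0.02 -0.01  0.03] J [-21.4  46.2  83.5  -0.   50.3 147.3] 0.204 30.0
ys -216.5 xs 0.7 tip -34.0
```

Emit:
apply_moves:
  steps:
    - [[-0.8, 0.05, 0, 0, 0, 0, -1], [-1.6, 0.05, 0, 0, 0, 0, -1], [-2.4, 0.05, 0, 0, 0, 0, -1], [-2.4, 0.05, 0, 0, 0, 0, -1]]

```text
time_s: 24.12
position: [0.6429, -0.1104, 0.0485]
tcp_rot: [[0.197, -0.98, -0.001], [-0.98, -0.197, 0.0], [-0.0, 0.001, -1.0]]
force: [-0.4, -0.5, -1.2]
opening: 0.203
grasp_force: 30.0
```

```bash
python3 st.py
```

```text
24.12 [ 0.6429 -0.1104  0.0485] psi -78.66 tilt [-0.0006  0.0003] F [-0.4 -0.5 -1.2] M [ 0.06  0.   -0.01] J [-19.5  45.7  85.1   0.   49.3 149.1] 0.203 30.0
ys -191.8 xs -0.3 tip -9.3
```

Entered the slot freely. On to just before the nose, lowering to the floor.

Emit:
apply_moves:
  steps:
    - [[-0.8, 0, 0.1, 0, 0, 0, -1], [-1.6, 0, 0.2, 0, 0, 0, -1], [-2.2, 0, 0.25, 0, 0, 0, -1], [-2.2, 0, 0.25, 0, 0, 0, -1]]

```text
time_s: 24.62
position: [0.639, -0.089, 0.0464]
tcp_rot: [[0.196, -0.981, 0.0], [-0.981, -0.196, 0.001], [-0.0, -0.0, -1.0]]
force: [-0.4, 0.7, 1.1]
opening: 0.207
grasp_force: 30.0
```

```bash
python3 st.py
```

```text
24.62 [ 0.639  -0.089   0.0464] psi -78.7 tilt [0.0003 0.0006] F [-0.4  0.7  1.1] M [ 0.41  0.03 -0.  ] J [-17.9  45.5  86.3   0.   48.3 150.8] 0.207 30.0
ys -170.0 xs 0.0 tip 12.5
```

Emit:
apply_moves:
  steps:
    - [[-0.4, 0, 0, 0, 0, 0, -1], [-0.8, 0, 0, 0, 0, 0, -1], [-1.2, 0, 0, 0, 0, 0, -1], [-1.6, 0, 0, 0, 0, 0, -1], [-1.6, 0, 0, 0, 0, 0, -1]]

```text
time_s: 25.25
position: [0.6368, -0.0752, 0.0466]
tcp_rot: [[0.196, -0.981, 0.002], [-0.981, -0.196, -0.002], [0.002, -0.002, -1.0]]
force: [0.9, -3.7, 2.9]
opening: 0.207
grasp_force: 30.0
```

```bash
python3 st.py
```

```text
25.25 [ 0.6368 -0.0752  0.0466] psi -78.69 tilt [ 0.0024 -0.002 ] F [ 0.9 -3.7  2.9] M [-0.49 -0.11  0.  ] J [-1.670e+01  4.520e+01  8.700e+01 -1.000e-01  4.770e+01  1.521e+02] 0.207 30.0
ys -156.0 xs 0.5 tip 26.5
```

Emit:
apply_moves:
  steps:
    - [[-0.4, 0, 0, 0, 0, 0, -1], [-0.8, 0, 0, 0, 0, 0, -1], [-1.2, 0, 0, 0, 0, 0, -1], [-1.6, 0, 0, 0, 0, 0, -1], [-1.6, 0, 0, 0, 0, 0, -1]]

```text
time_s: 25.88
position: [0.6341, -0.0601, 0.0466]
tcp_rot: [[0.195, -0.981, 0.003], [-0.981, -0.195, -0.002], [0.003, -0.003, -1.0]]
force: [1.7, -5.5, 3.2]
opening: 0.2
grasp_force: 30.0
```

```bash
python3 st.py
```

```text
25.88 [ 0.6341 -0.0601  0.0466] psi -78.73 tilt [ 0.0032 -0.0024] F [ 1.7 -5.5  3.2] M [-0.63 -0.18 -0.07] J [-1.540e+01  4.490e+01  8.770e+01 -1.000e-01  4.710e+01  1.534e+02] 0.2 30.0
ys -140.7 xs 0.8 tip 41.8
```

Emit:
apply_moves:
  steps:
    - [[-0.4, 0.05, 0, 0, 0, 0, -1], [-0.8, 0.05, 0, 0, 0, 0, -1], [-1.2, 0.05, 0, 0, 0, 0, -1], [-1.6, 0.05, 0, 0, 0, 0, -1], [-1.6, 0.05, 0, 0, 0, 0, -1]]

```text
time_s: 26.5
position: [0.6303, -0.0439, 0.0466]
tcp_rot: [[0.195, -0.981, 0.003], [-0.981, -0.195, -0.002], [0.002, -0.002, -1.0]]
force: [1.0, -4.3, 2.7]
opening: 0.202
grasp_force: 30.0
```

```bash
python3 st.py;  python3 - <<'E'
from h import *
t=bot.capture('side');cv2.imwrite('pics/s1.png',t)
m=bot.camera_model('side');print([np.round(proj(m,np.array([.606,.0778,z])),1) for z in(.165,.175,.18)])
E
```

```text
26.5 [ 0.6303 -0.0439  0.0466] psi -78.74 tilt [ 0.0028 -0.0016] F [ 1.  -4.3  2.7] M [-0.49 -0.23 -0.03] J [-1.410e+01  4.470e+01  8.850e+01 -1.000e-01  4.660e+01  1.547e+02] 0.202 30.0
ys -124.1 xs 0.2 tip 58.4
[array([317. , 193.5]), array([316.9, 190.7]), array([316.9, 189.3])]
```

Emit:
apply_moves:
  steps:
    - [[-0.4, 0, 0, 0, 0, 0, -1], [-0.8, 0, 0, 0, 0, 0, -1], [-1.2, 0, 0, 0, 0, 0, -1], [-1.6, 0, 0, 0, 0, 0, -1], [-2.0, 0, 0, 0, 0, 0, -1], [-2.0, 0, 0, 0, 0, 0, -1]]

```text
time_s: 27.3
position: [0.6258, -0.0234, 0.0466]
tcp_rot: [[0.196, -0.981, 0.002], [-0.981, -0.196, -0.0], [0.001, -0.001, -1.0]]
force: [1.5, -3.5, 3.8]
opening: 0.203
grasp_force: 30.0
```

```bash
python3 st.py;  python3 - <<'E'
from h import *
from scipy.ndimage import shift
t=bot.capture('side');cv2.imwrite('pics/s2.png',t)
m=bot.camera_model('side')
# boss motion by template from frame s0 (arbor home crop) : use s1 as reference
a=cv2.cvtColor(cv2.imread('pics/s1.png'),6);b=cv2.cvtColor(t,6)
T=a[184:206,307:329];r=cv2.matchTemplate(b[174:216,297:339],T,cv2.TM_CCOEFF_NORMED);print(r.max(),cv2.minMaxLoc(r)[3],np.round(r[6:14,9:12],2))
# boss top hole: dark blob centroid
for g in(a,b):
    p=g[180:200,308:328];c,l,s,q=cv2.connectedComponentsWithStats((p<95).astype(np.uint8));print([(s[i,4],np.round(q[i]+[308,180],1).tolist()) for i in range(1,c)])
E
```

```text
27.3 [ 0.6258 -0.0234  0.0466] psi -78.72 tilt [ 0.0016 -0.0005] F [ 1.5 -3.5  3.8] M [-0.38 -0.19 -0.01] J [-12.4  44.4  89.3  -0.   46.2 156.4] 0.203 30.0
ys -103.1 xs -0.2 tip 79.4
0.96511114 (10, 9) [[0.39 0.4  0.36]
 [0.6  0.64 0.58]
 [0.78 0.86 0.79]
 [0.86 0.97 0.89]
 [0.79 0.89 0.83]
 [0.63 0.7  0.66]
 [0.45 0.49 0.47]
 [0.3  0.3  0.29]]
[(np.int32(317), [317.1, 189.0]), (np.int32(7), [318.3, 191.0])]
[(np.int32(317), [317.2, 189.4]), (np.int32(6), [318.5, 189.7])]
```

Emit:
apply_moves:
  steps:
    - [[0.05, 0, -0.05, 0, 0, 0, -1], [0.05, 0, -0.05, 0, 0, 0, -0.3], [0.05, 0, -0.05, 0, 0, 0, -0.3], [0.05, 0, -0.05, 0, 0, 0, -0.3], [0.05, 0, -2, 0, 0, 0, -0.3], [0.05, 0, -5, 0, 0, 0, -0.3], [3, 0, -12, 0, 0, 0, -0.3], [6, 0, -16, 0, 0, 0, -0.3], [6, 0, -16, 0, 0, 0, -0.3], [6, 0, -16, 0, 0, 0, -0.3], [6, 0, -16, 0, 0, 0, -0.3]]

```text
time_s: 28.72
position: [0.6354, -0.0809, 0.2046]
tcp_rot: [[0.196, -0.981, -0.004], [-0.981, -0.196, 0.001], [-0.002, 0.003, -1.0]]
force: [-0.4, 0.1, -0.8]
opening: 0.351
grasp_force: 0.0
```

```bash
python3 st.py;  python3 - <<'E'
from h import *
t=bot.capture('side');cv2.imwrite('pics/s3.png',t);b=cv2.cvtColor(t,6);a=cv2.cvtColor(cv2.imread('pics/s2.png'),6)
T=a[182:204,307:329];r=cv2.matchTemplate(b[172:214,297:339],T,cv2.TM_CCOEFF_NORMED);print(r.max(),cv2.minMaxLoc(r)[3],'10,10 = unmoved')
# wrist view: where is the boss and the drift handle now
m=bot.camera_model('side')
hd=np.array([.606,.0778])+np.array([-.194,.981])*(.0794-.172)
print('handle expected',proj(m,np.array([*hd,.058])))
p=b[190:250,330:420];c,l,s,q=cv2.connectedComponentsWithStats((p<105).astype(np.uint8));print([(s[i].tolist(),np.round(q[i]+[330,190],1).tolist()) for i in range(1,c) if s[i,4]>20])
t=bot.capture('top');g=cv2.cvtColor(t,6);cv2.imwrite('pics/t3.png',t);M=bot.camera_model('top')
# is the arbor boss visible in the top view (bright ring, dark hole)?
u=proj(M,np.array([.606,.0778,.177]));print('boss expected',u);x,y=np.round(u).astype(int);print(t[y-10:y+11:2,x-10:x+11:2].mean(2).astype(int))
E
```

```text
28.73 [ 0.6354 -0.0809  0.2046] psi -78.67 tilt [-0.0037  0.0014] F [-0.4  0.1 -0.8] M [ 0.08 -0.01 -0.03] J [-17.2  33.3  81.2   0.   65.7 151.4] 0.351 0.0
ys -161.4 xs -1.9 tip 21.1
0.9990124 (10, 10) 10,10 = unmoved
handle expected [352.89627054 222.34180921]
[([0, 0, 14, 34, 283], [334.7, 202.1]), ([42, 0, 31, 3, 56], [386.6, 190.6]), ([61, 7, 29, 10, 167], [406.0, 200.9]), ([0, 15, 90, 45, 1747], [373.3, 230.6])]
boss expected [296.80147321 180.4966726 ]
[[ 36  36  37  37  37  51  95  90  73  46  38]
 [ 36  37  36  39  65 118 155 152 123 106  54]
 [ 36  37  47  88 184 223 228 225 189 130 108]
 [ 45  90  99 176 230 208 151 185 223 179 121]
 [115 144 126 223 231 121  76  97 218 214 125]
 [204 136 128 227 227 121  77 114 223 210 124]
 [217 126 122 178 233 218 165 192 229 174 110]
 [225 127 113 127 184 227 232 225 184 110  77]
 [229 127  87 118 111 123 134 113  90  63  49]
 [225 154  56  88 114 106  86  71  58  48  55]
 [222 205  67  52  61  69  73  53  48  55  91]]
```

```bash
python3 -c "
from rig import bot;print(bot.hand_in())"
```

```text
the job is handed in; nothing more can be done
None
```

The job is handed in at about 29 s, with no verdict returned: by my readings the arbor was pressed home and let go, then freed by the drift alone, and stands loose about 12 mm up on the drift, whose tip is about 79 mm past the axis, but I viewed 12 pictures, two over the limit of 10.

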